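# Collect the hex nuts from the lidded tubs

## Task

Hex nuts are hidden in some of the four identical lidded tubs: press the lever of the grey parts bin down so that its cover rises, look under the tub lids, and put every hex nut into the bin while it is open. Then ease the lever gently back up until the bin is fully shut, without letting it slam and without pushing the cover itself. Finish with a lid properly seated on every tub, the oak cube left in its tub and the other things on the bench undisturbed.

Things in the scene. Friction and masses are not known exactly. Their poses are not given: they have to be found in the camera images.
- tub_1: one of four identical round aluminium tubs, standing loose on the bench (600 g), 106 mm outside and 100 mm inside at the rim, 112 mm across at the foot, 38 mm high to the rim; inner floor 4 mm above the bench. Origin: centre of the underside, z up. What is in it can be seen only with its lid off
- tub_2: one of four identical round aluminium tubs, standing loose on the bench (600 g), 106 mm outside and 100 mm inside at the rim, 112 mm across at the foot, 38 mm high to the rim; inner floor 4 mm above the bench. Origin: centre of the underside, z up. What is in it can be seen only with its lid off
- tub_3: one of four identical round aluminium tubs, standing loose on the bench (600 g), 106 mm outside and 100 mm inside at the rim, 112 mm across at the foot, 38 mm high to the rim; inner floor 4 mm above the bench. Origin: centre of the underside, z up. What is in it can be seen only with its lid off
- tub_4: one of four identical round aluminium tubs, standing loose on the bench (600 g), 106 mm outside and 100 mm inside at the rim, 112 mm across at the foot, 38 mm high to the rim; inner floor 4 mm above the bench. Origin: centre of the underside, z up. What is in it can be seen only with its lid off
- lid_1: one of four identical loose round tub lids (any lid fits any tub), dark steel, about 90 g. Origin: centre of its underside, z up: a locating plug 93 mm across from z = 0 to 5 mm that drops inside a tub's rim with 3.5 mm to spare all round, a flange 108 mm across from 5 to 9 mm that lies on the rim, and a black upright knob 22 mm across from 14 to 33 mm above the origin, to grasp. Seated on a tub, its origin stands 33 mm above the bench
- lid_2: one of four identical loose round tub lids (any lid fits any tub), dark steel, about 90 g. Origin: centre of its underside, z up: a locating plug 93 mm across from z = 0 to 5 mm that drops inside a tub's rim with 3.5 mm to spare all round, a flange 108 mm across from 5 to 9 mm that lies on the rim, and a black upright knob 22 mm across from 14 to 33 mm above the origin, to grasp. Seated on a tub, its origin stands 33 mm above the bench
- lid_3: one of four identical loose round tub lids (any lid fits any tub), dark steel, about 90 g. Origin: centre of its underside, z up: a locating plug 93 mm across from z = 0 to 5 mm that drops inside a tub's rim with 3.5 mm to spare all round, a flange 108 mm across from 5 to 9 mm that lies on the rim, and a black upright knob 22 mm across from 14 to 33 mm above the origin, to grasp. Seated on a tub, its origin stands 33 mm above the bench
- lid_4: one of four identical loose round tub lids (any lid fits any tub), dark steel, about 90 g. Origin: centre of its underside, z up: a locating plug 93 mm across from z = 0 to 5 mm that drops inside a tub's rim with 3.5 mm to spare all round, a flange 108 mm across from 5 to 9 mm that lies on the rim, and a black upright knob 22 mm across from 14 to 33 mm above the origin, to grasp. Seated on a tub, its origin stands 33 mm above the bench
- nut_1: large steel hex nut, 32 mm across flats (37 over corners), 18 mm thick, 18 mm hole, about 90 g. Origin: centre of its underside, z along the hole; the flats face +x of the nut and every 60 degrees from there. It lies at the start in one of the tubs, up to 12 mm off its centre; two or three of the nuts are present, never two in one tub
- nut_2: large steel hex nut, 32 mm across flats (37 over corners), 18 mm thick, 18 mm hole, about 90 g. Origin: centre of its underside, z along the hole; the flats face +x of the nut and every 60 degrees from there. It lies at the start in one of the tubs, up to 12 mm off its centre; two or three of the nuts are present, never two in one tub
- nut_3: large steel hex nut, 32 mm across flats (37 over corners), 18 mm thick, 18 mm hole, about 90 g. Origin: centre of its underside, z along the hole; the flats face +x of the nut and every 60 degrees from there. It lies at the start in one of the tubs, up to 12 mm off its centre; two or three of the nuts are present, never two in one tub
- oak_cube: oak cube offcut 24x24x22 mm, lies alone in one of the tubs, up to 12 mm off its centre, and is to stay there. Origin: centre of the underside
- parts_bin: grey steel parts bin, fixed to the bench, 150x150 mm outside, 85 mm high, walls 4 mm, inner floor about 4 mm above the bench. Origin: centre of the underside, z up, -x: its front, where the lever sticks out; the cover is hinged at its +x top edge
- bin_cover: the bin's flat cover, 150x150x6 mm, linked to the lever: it rises 3.4 rad for each rad of lever travel, to 1.7 rad (just past upright). Not to be pushed by hand. Origin: on its hinge, the middle of the bin's +x top edge; closed, it extends along its own -x
- bin_lever (a joint): the bin's lever, rad: 0 = fully up, cover shut; 0.5 = fully down, cover fully raised. It stays where it is left (stiff hinge: about 5 to 6 N at the bar moves it either way). Its hinge axis runs along the bin's y through the point 84 mm in front of the bin's origin (bin x = -0.084) and 62 mm above the bench
- lever_bar (a point): middle of the black grip bar at the end of the U-shaped lever: a round bar 14 mm across along the bin's y, held at both ends by two 10 mm side rods whose centre lines are 80 mm apart (70 mm clear between them), 115 mm from the lever's hinge axis; 90 mm above the bench with the lever up, 34 mm with it down. It can be pressed from above, or gripped across
- cutter_case: red blade dispenser 31x78x19 mm, a loose bystander, not to be disturbed. Origin: centre of the underside
- folding_rule: folded wooden rule 41x164x13 mm, a loose bystander, not to be disturbed. Origin: centre of the underside
- nail_block: dark wooden jig block 30x55x18 mm with two nails, 38 mm high in all, a loose bystander, not to be disturbed. Origin: centre of the underside
- glue_bottle: white glue bottle with a red needle cap, 29 mm across, 110 mm high, a loose bystander, not to be disturbed. Origin: centre of the underside
Mind the look-alikes: they are no part of the job. Leave any brown look-alike of the lid_2 alone.

How it is judged:
By the outcome, as a careful person would: the job done as asked, in the order asked, and still so for the second after the job is handed in, with the robot touching nothing.
Of nut_1, nut_2, nut_3 only 2 to 3 are there at a start; the rules pass over those that are not, and their reading is None.
At some moment in a run one of tub_1, tub_2, tub_3, tub_4, lid_1, lid_2, lid_3, lid_4 may be knocked a few centimetres aside while the robot is not near it.
Once in a run the grip may slacken for a moment while it holds something.
It also fails if it takes over 210 s, if anything falls off the work surface, if the arm or the gripper's body presses on something with over 40 N, if the wrist force passes 120 N, or if a joint passes its speed limit or range.

## Robot

A 7-joint arm with a two-finger parallel gripper is mounted at the origin on a cart in front of the work surface, level with it; the furniture and walls round the work are solid. World frame = base frame: x ahead of the robot, y to its left, z up, the work surface at z = 0. Lengths are in mm, angles in rad, forces in N, time in s.
With the tool pointing down it reaches from about 425 to 925 mm from the base axis. Payload 6.8 kg.
Tool frame: the origin (TCP) lies midway between the tips of the shut fingers; the grasp point (between the pads) lies env.pinch_z behind it (env.pinch_z is the distance from the TCP to the grasp point, in mm); z points along the fingers, y is the line along which they close (so a half turn about z gives the same grasp; the last joint's range is limited). The gripper opens to 88 mm and grips with 3 to 60 N. Pads are 20 mm wide; open, the fingers measure 115 mm over their backs; the gripper's body (75 mm by 178 mm) begins 61 mm behind the grasp point.
Start: joints at [-1.292, 0.477, 0.022, 1.555, -0.011, 1.109, -0.083], TCP at [254.626, 625.151, 222.664] pointing down, gripper open.
Joint ranges: [-2.96, 2.96], [-0.34, 2.1], [-1.41, 1.46], [0.24, 2.44], [-1.37, 4.51], [0.17, 1.92], [-2.96, 2.96]. Speed limits (rad/s): [2.39, 2.39, 3.14, 3.14, 3.14, 3.14, 3.14].

## Interface

Orientations are given as [roll, pitch, yaw] about the fixed x, y, z axes, in that order (R = Rz(yaw) Ry(pitch) Rx(roll)).
In Python, from rig import get_state, optics, env gives the robot as it stands.
- The arm moves only by the tool send_rows, never from a script. Its argument "commands" is a list that holds one entry, the list of rows, each a list of 6 numbers: the shift along the tool's x, y, z each as a share of 0.04 m, from -1 to 1, then the turn, a rotation vector about the tool's x, y, z each as a share of 5 degrees, from -1 to 1. In form: [[[dx, dy, dz, rx, ry, rz], ...]]. A call has 1 to 20 rows; each row shifts and turns the commanded pose from where the row before left it, along the tool's axes as they then stand; what a row does not reach is not made up. A row lasts 1/12 s, in which the tool goes at most 41.7 mm and 7.16 degrees, less where a joint would pass 70% of its speed; a pose out of reach is approached as far as the arm can. A call with a number of a shift or a turn outside -1 to 1 is refused whole. A call with a gripper value outside its range is refused whole. "gripper" is the closure, from 0 (fully open) to 1 (shut), set as the call begins (left out, the last holds). The fingers move at their own pace and stop on an object; "grip_force" is the grip in N (left out, the last holds). Time passes only in rows, so rows that do not move let the fingers close. It gives the time, the measured TCP pose, the force, the opening and the grip force at its end, in the units of the state.
- get_state(): the state, without advancing time (a new reading comes with each control period).
- optics.snapshot(name): name is "side" or "top" or "wrist"; returns a dict with "frame" (400x640x3 uint8, red, green, blue), "z_map" (400x640 float32, mm along the optical axis (not along the pixel's ray), 0 where there is no reading), "fx", "fy", "cx", "cy" (pixels), "cam_to_world" (4x4, takes a point from camera to world coordinates); the wrist camera has in their place "hand_eye" (4x4, takes a point from camera to tool coordinates, whose origin is the TCP and whose axes are the flange's). Camera axes: x right, y down, z forward; pixel columns grow to the right and rows downward; lengths in mm; the calibration is good to about 2 mm. A picture is of the moment at which its call begins: read the wrist's pose just before it.
- env.sign_off(): hands the job in; it is judged then, once.
The state is a dict: "t": time; "qpos": joint angles; "dq": joint speeds; "joint_efforts": joint torques, N m; "eef_pos": TCP position; "eef_rot": TCP orientation; "wrist_force": force on the tool from outside, world axes, zero at the start; "torque": the same for the moment, N m; "grip_width": finger opening in mm; "gripper_force": force on a finger pad.
Only numpy, scipy, OpenCV 4.12 (cv2) and the standard library are available. Lean on these libraries where they do the work, as an engineer would, in place of code of your own. Each camera call takes 0.05 s, during which the arm holds its last target. There are 200 camera calls.

## Working session

There is one attempt and no reset: what is moved stays moved. The work goes in short steps, Python scripts to look and compute and a tool call to move; the robot and the scene stay as the last step left them, time stands still between calls to the robot, and variables do not carry over. Pictures are saved under pics/ and viewed, at most 14 in all, crops included, and the job is handed in when it is done.

Besides the shell and the picture viewer there is one more tool, called after "Request:" as a command line: name --argument value ..., lists and objects as JSON in quotes. send_rows: Moves the arm, as the interface text tells. Its arguments: {"type":"object","properties":{"commands":{"type":"array"},"gripper":{"type":"number"},"grip_force":{"type":"number"}},"required":["commands"]}

```bash
ls; mkdir -p pics; cat > h.py <<'E'
import numpy as np, cv2
from rig import get_state, optics, env
from scipy.spatial.transform import Rotation as R
def pts(s,st=None):
    z=s["z_map"].astype(float);v,u=np.mgrid[:400,:640]
    P=np.stack([(u-s["cx"])/s["fx"]*z,(v-s["cy"])/s["fy"]*z,z],-1)
    if "cam_to_world" in s: T=np.array(s["cam_to_world"])
    else:
        W=np.eye(4);W[:3,:3]=R.from_euler('xyz',st["eef_rot"]).as_matrix();W[:3,3]=st["eef_pos"];T=W@np.array(s["hand_eye"])
    W=P@T[:3,:3].T+T[:3,3]; W[z<=0]=np.nan
    return W
def snap(n):
    st=get_state();s=optics.snapshot(n);return s,pts(s,st)
def save(f,n): cv2.imwrite("pics/"+n,cv2.cvtColor(f,cv2.COLOR_RGB2BGR))
E
python3 - <<'E'
from h import *
st=get_state();print({k:np.round(v,3) for k,v in st.items()},env.pinch_z)
for n in("top","side"):
    s,W=snap(n);save(s["frame"],n+"0.png");np.save(n+"0.npy",W);np.save(n+"0f.npy",s["frame"]);print(n,np.round(s["cam_to_world"],2),s["fx"],s["cx"],s["cy"])
E
```

```text
pics
{'t': np.float64(0.0), 'qpos': array([-1.292,  0.478,  0.022,  1.556, -0.012,  1.109, -0.083]), 'dq': array([-0.001, -0.001, -0.001,  0.   , -0.001,  0.001, -0.002]), 'joint_efforts': array([-0.0000e+00, -5.8287e+01,  1.5350e+00, -2.7261e+01, -5.4000e-02,
        1.7000e-02,  0.0000e+00]), 'eef_pos': array([254.389, 624.606, 221.71 ]), 'eef_rot': array([-3.14 ,  0.   ,  2.755]), 'wrist_force': array([-0.438,  0.036,  0.436]), 'torque': array([ 0.018,  0.003, -0.003]), 'gripper_force': np.float64(0.0), 'grip_width': np.float64(87.635)} 18.700000000000003
top [[ 1.00000e-02 -9.90000e-01  1.30000e-01  4.05490e+02]
 [-1.00000e+00 -1.00000e-02  0.00000e+00  3.26300e+01]
 [-0.00000e+00 -1.30000e-01 -9.90000e-01  1.19123e+03]
 [ 0.00000e+00  0.00000e+00  0.00000e+00  1.00000e+00]] 368.52292406836926 315.5590277045605 198.05440040728067
side [[-9.90000e-01 -6.00000e-02  1.10000e-01  3.93200e+02]
 [-1.20000e-01  5.90000e-01 -8.00000e-01  1.33062e+03]
 [-1.00000e-02 -8.10000e-01 -5.90000e-01  1.04101e+03]
 [ 0.00000e+00  0.00000e+00  0.00000e+00  1.00000e+00]] 493.23093206752264 332.73708129768994 195.38143966221034
```

View pics/top0.png

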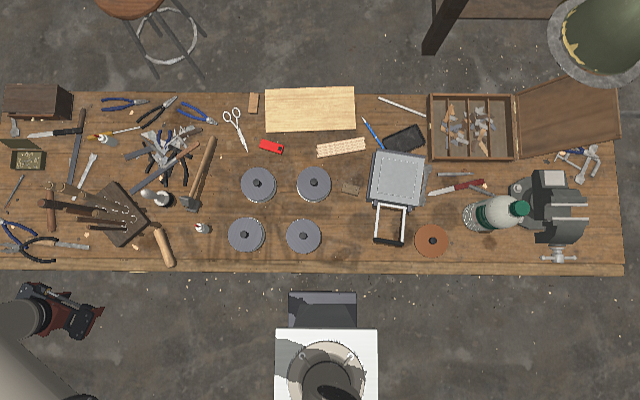

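View pics/side0.png

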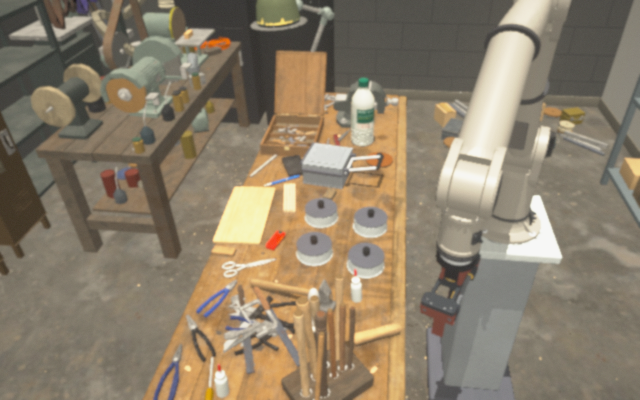

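Top view: four lidded tubs at (258,184), (313,184), (246,235) and (303,236); the bin is at (397,178) with its lever bar at (389,243). The brown look-alike lid is at (431,240), the cutter case at (271,147), the rule at (341,148), the nail block at (350,188) and the glue bottle at (202,228). Lid candidates are the four dark-steel lids and the brown one, and I leave the brown one alone.

```bash
cat >> h.py <<'E'
def lids(W,rough,zr=(60,72),r=45):
    out=[]
    for x,y in rough:
        d=np.hypot(W[...,0]-x,W[...,1]-y)
        m=(d<r)&(W[...,2]>zr[0])&(W[...,2]<zr[1])
        k=W[m]; f=W[(d<75)&(W[...,2]>34)&(W[...,2]<52)]
        out.append((np.round(np.median(k,0),0) if len(k) else None,len(k),np.round((f.min(0)+f.max(0))/2,0) if len(f) else None,np.round(np.ptp(f,axis=0)) if len(f) else None))
    return out
E
python3 - <<'E'
from h import *
W=np.load("top0.npy")
for u,v in [(258,184),(313,184),(246,235),(303,236)]: 
    w=W[v,u]; print(np.round(w),lids(W,[w[:2]]))
for n,(u,v) in dict(barL=(375,242),barM=(389,244),barR=(402,245),binc=(397,178),block=(350,188),rule=(341,148),case=(271,147),glue=(202,228),brown=(431,240),board=(310,110),bottle=(500,212)).items(): print(n,np.round(W[v,u]))
m=(W[...,2]>78)&(W[...,2]<105);v,u=np.nonzero(m);k=(u>360)&(u<430)&(v>145)&(v<210)
P=W[v[k],u[k]].astype(np.float32);print("bin",len(P),np.median(P,0),cv2.minAreaRect(P[:,:2]))
k=(u>365)&(u<415)&(v>230)&(v<252);P=W[v[k],u[k]].astype(np.float32);print("bar",len(P),P.mean(0),cv2.minAreaRect(P[:,:2]))
S=np.load("side0.npy")
for n,rg in dict(bin=((350,520),(-260,-80))).items():
    m=(S[...,0]>480)&(S[...,0]<650)&(S[...,1]<-100)&(S[...,1]>-320)&(S[...,2]>78)&(S[...,2]<100);P=S[m].astype(np.float32);print("side bin",len(P),cv2.minAreaRect(P[:,:2]))
E
```

```text
[595. 215.  63.] [(array([599., 221.,  66.]), 40, array([601., 222.,  43.]), array([107., 108.,  16.]))]
[596.  44.  69.] [(array([603.,  44.,  65.]), 38, array([603.,  43.,  41.]), array([106., 105.,  14.]))]
[437. 246.  67.] [(array([440., 255.,  65.]), 41, array([440., 255.,  42.]), array([103., 104.,  16.]))]
[436.  73.  64.] [(array([436.,  75.,  65.]), 36, array([437.,  74.,  42.]), array([105., 106.,  15.]))]
barL [ 421. -156.    2.]
barM [ 414. -183.   93.]
barR [ 412. -221.   95.]
binc [ 613. -211.   92.]
block [593. -75.  18.]
rule [726. -46.  14.]
case [727. 184.  14.]
glue [457. 381.  64.]
brown [ 428. -327.   32.]
board [855.  57.  12.]
bottle [ 500. -455.  216.]Traceback (most recent call last):
  File "<stdin>", line 7, in <module>
cv2.error: OpenCV(4.12.0) /io/opencv/modules/imgproc/src/convhull.cpp:143: error: (-215:Assertion failed) total >= 0 && (depth == CV_32F || depth == CV_32S) in function 'convexHull'
```

```bash
python3 - <<'E'
from h import *
W=np.load("top0.npy")
def rect(W,x,y,z):
    m=(W[...,0]>x[0])&(W[...,0]<x[1])&(W[...,1]>y[0])&(W[...,1]<y[1])&(W[...,2]>z[0])&(W[...,2]<z[1])
    P=np.ascontiguousarray(W[m].astype(np.float32));print(len(P),np.round(np.median(P,0),1),cv2.minAreaRect(P[:,:2].copy()))
rect(W,(500,720),(-310,-110),(84,105))
rect(W,(390,440),(-250,-130),(84,105))
S=np.load("side0.npy")
rect(S,(500,720),(-310,-110),(84,105))
rect(S,(380,440),(-250,-130),(80,105))
rect(W,(540,640),(-110,-45),(8,45))
E
```

```text
2514 [ 616.5 -211.    89.4] ((617.9835205078125, -211.82081604003906), (150.11997985839844, 159.8111114501953), 80.7884750366211)
175 [ 422.6 -185.4   94.8] ((422.9780578613281, -180.87693786621094), (29.603107452392578, 90.83920288085938), 0.6071570515632629)
930 [ 618.9 -200.5   88.9] ((618.9124755859375, -206.90182495117188), (166.02655029296875, 159.66244506835938), 80.23206329345703)
72 [ 424.  -174.4   93.8] ((425.0358581542969, -176.98924255371094), (91.60456085205078, 29.36408805847168), 89.32173919677734)
161 [589.1 -75.2  17.5] ((589.139892578125, -75.97698974609375), (55.00043487548828, 29.416969299316406), 76.29129028320312)
```

Request:
send_rows --commands '[[[0,0,0,0,0,0.97],[0,0,0,0,0,0.97],[0,0,0,0,0,0.97],[0,0,0,0,0,0.97],[0,0,0,0,0,0.97],[0,0,0,0,0,0.97],[0,0,0,0,0,0.97],[0,0,0,0,0,0.97],[0,0,0,0,0,0.97],[0,0,0,0,0,0.97],[0,0,0,0,0,0.97],[0,0,0,0,0,0.97],[0,0,0,0,0,0.97],[0,0,0,0,0,0.97]]]'

```text
t: 1.27
eef_pos: [254.4, 624.9, 222.1]
eef_rot: [-3.141, 0.001, 1.566]
wrist_force: [0.9, -0.3, -0.1]
grip_width: 88.0
gripper_force: 0.0
```

Request:
send_rows --commands '[[[-0.7,0.4,0,0,0,0],[-0.7,0.4,0,0,0,0],[-0.7,0.4,0,0,0,0],[-0.7,0.4,0,0,0,0],[-0.7,0.4,0,0,0,0],[-0.7,0.4,0,0,0,0],[-0.7,0.4,0,0,0,0],[-0.7,0.4,0,0,0,0],[-0.7,0.4,0,0,0,0],[-0.7,0.4,0,0,0,0],[-0.7,0.4,0,0,0,0],[-0.7,0.4,0,0,0,0],[-0.7,0,0,0,0,0],[-0.7,0,0,0,0,0],[-0.7,0,0,0,0,0],[-0.7,0,0,0,0,0],[-0.7,0,0,0,0,0],[-0.7,0,0,0,0,0],[-0.7,0,0,0,0,0],[-0.7,0,0,0,0,0]]]' --gripper 0.5

```text
t: 2.93
eef_pos: [445.5, 63.5, 222.5]
eef_rot: [-3.141, -0.0, 1.57]
wrist_force: [0.1, -0.5, 1.1]
grip_width: 44.3
gripper_force: 0.0
```

Request:
send_rows --commands '[[[-0.61,-0.05,0,0,0,0],[-0.61,-0.05,0,0,0,0],[-0.61,-0.05,0,0,0,0],[-0.61,-0.05,0,0,0,0],[-0.61,-0.05,0,0,0,0],[-0.61,-0.05,0,0,0,0],[-0.61,-0.05,0,0,0,0],[-0.61,-0.05,0,0,0,0],[-0.61,-0.05,0,0,0,0],[-0.61,-0.05,0,0,0,0],[0,0,0,0,0,0.9],[0,0,0,0,0,0.9],[0,0,0,0,0,0]]]'

```text
t: 4.02
eef_pos: [425.3, -179.4, 222.4]
eef_rot: [-3.141, 0.0, 1.409]
wrist_force: [0.1, 0.5, -0.2]
grip_width: 44.1
gripper_force: 0.0
```

```bash
python3 - <<'E'
from h import *
s,W=snap("wrist");save(s["frame"],"w1.png");print(np.round(s["hand_eye"],2),s["fx"])
z=W[...,2]
m=(z>80)&(z<105)&(W[...,0]<470);v,u=np.nonzero(m);print(len(u),np.median(W[m],0),W[m].min(0),W[m].max(0))
m=(z>60)&(z<105)&(W[...,0]<520);P=W[m].astype(np.float32);print(cv2.minAreaRect(P[:,:2].copy()))
E
```

```text
[[   0.     -0.96   -0.29   80.86]
 [   1.      0.     -0.      0.44]
 [   0.     -0.29    0.96 -162.82]
 [   0.      0.      0.      1.  ]] 320.32920899957224
2259 [ 427.29330758 -176.8013018    94.95510554] [ 408.94676676 -230.98147607   80.20161237] [ 469.97088654 -132.69262085  100.20503287]
((464.34527587890625, -298.4805603027344), (331.524658203125, 110.90928649902344), 89.96058654785156)
```

View pics/w1.png

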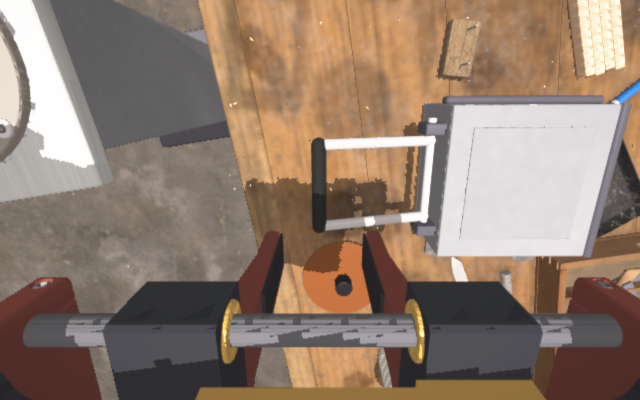

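The wrist view shows the black bar from (319,140) to (319,230), squared to the fingers. The brown look-alike lid at (342,270) is off to the side.

```bash
python3 - <<'E'
from h import *
s,W=snap("wrist");f=s["frame"].astype(int)
m=np.zeros((400,640),bool);m[135:232,308:330]=True
m&=(f.max(2)<70)&(W[...,2]>85)
P=W[m];print(len(P),P.mean(0),P.min(0),P.max(0),cv2.minAreaRect(P[:,:2].astype(np.float32)))
st=get_state();print(st["eef_pos"],st["eef_rot"])
E
```

```text
1204 [ 421.97793944 -177.25413877   96.92450358] [ 409.05055061 -223.04517863   92.19072032] [ 433.19546238 -133.69744062  100.1815673 ] ((422.0275573730469, -178.92816162109375), (90.92145538330078, 12.722420692443848), 80.53404998779297)
[ 425.56093193 -178.81555193  222.45126212] [-3.14110391e+00 -3.40135747e-05  1.41534792e+00]
```

Request:
send_rows --commands '[[[0,-0.09,0.2,0,0,0],[0,0,0.4,0,0,0],[0,0,0.5,0,0,0],[0,0,0.5,0,0,0],[0,0,0.5,0,0,0],[0,0,0.5,0,0,0],[0,0,0.5,0,0,0],[0,0,0.4,0,0,0],[0,0,0.2,0,0,0],[0,0,0.1,0,0,0],[0,0,0,0,0,0]]]'

```text
t: 5.03
eef_pos: [421.7, -178.3, 70.1]
eef_rot: [-3.14, 0.0, 1.413]
wrist_force: [-0.4, -0.1, 0.1]
grip_width: 43.5
gripper_force: 0.0
```

Request:
send_rows --commands '[[[0,0,0,0,0,0],[0,0,0,0,0,0],[0,0,0,0,0,0],[0,0,0,0,0,0],[0,0,0,0,0,0],[0,0,0,0,0,0]]]' --gripper 1 --grip_force 20

```text
t: 5.53
eef_pos: [421.8, -178.3, 70.9]
eef_rot: [-3.141, -0.001, 1.413]
wrist_force: [-2.6, 0.5, 4.4]
grip_width: 13.3
gripper_force: 20.0
```

Request:
send_rows --commands '[[[0,-0.02,0.1,0,0,0],[0,-0.02,0.1,0,0,0],[0,-0.02,0.1,0,0,0],[0,-0.01,0.1,0,0,0],[0,-0.01,0.1,0,0,0],[0,0,0.1,0,0,0],[0,0,0.1,0,0,0],[0,0,0.1,0,0,0],[0,0,0.1,0,0,0],[0,0.01,0.1,0,0,0],[0,0.02,0.1,0,0,0],[0,0.02,0.1,0,0,0],[0,0.02,0.1,0,0,0],[0,0.02,0.1,0,0,0],[0,0,0.03,0,0,0],[0,0,0,0,0,0]]]'

```text
t: 6.87
eef_pos: [421.4, -178.2, 13.0]
eef_rot: [-3.139, -0.0, 1.412]
wrist_force: [-3.2, 0.4, -3.4]
grip_width: 13.7
gripper_force: 20.0
```

Request:
send_rows --commands '[[[0,0,0,0,0,0],[0,0,0,0,0,0],[0,0,0,0,0,0],[0,0,-0.2,0,0,0],[0,0,-0.4,0,0,0],[0,0,-0.5,0,0,0],[0,0,-0.6,0,0,0],[0,0,-0.6,0,0,0],[0,0,-0.6,0,0,0],[0,0,-0.6,0,0,0],[0,0,-0.6,0,0,0],[0,0,-0.4,0,0,-0.9],[0,0,0,0,0,-0.9]]]' --gripper 0.5

```text
t: 7.95
eef_pos: [424.6, -179.4, 197.1]
eef_rot: [3.135, 0.0, 1.573]
wrist_force: [0.4, 0.2, -0.9]
grip_width: 44.1
gripper_force: 0.0
```

Request:
send_rows --commands '[[[0.6,0.03,0,0,0,0],[0.6,0.03,0,0,0,0],[0.6,0.03,0,0,0,0],[0.6,0.03,0,0,0,0],[0.6,0.03,0,0,0,0],[0.6,0.03,0,0,0,0],[0.6,0.03,0,0,0,0],[0.6,0.03,0,0,0,0],[0.6,0.03,0,0,0,0],[0.6,0.03,0,0,0,0],[0.3,0.05,0,0,0,0],[0,0,0,0,0,0]]]'

```text
t: 8.95
eef_pos: [437.4, 75.8, 193.9]
eef_rot: [3.141, -0.001, 1.574]
wrist_force: [-0.5, 0.6, 0.3]
grip_width: 43.9
gripper_force: 0.0
```

```bash
cat >> h.py <<'E'
def circ(W,x,y,z=(56,75),r=40):
    d=np.hypot(W[...,0]-x,W[...,1]-y);m=(d<r)&(W[...,2]>z[0])&(W[...,2]<z[1])
    P=W[m][:,:2].astype(np.float32)
    return (len(P),np.round(cv2.minEnclosingCircle(P),1) if 0 else [np.round(a,1) for a in cv2.minEnclosingCircle(P)],np.round(np.median(P,0),1)) if len(P) else None
E
python3 - <<'E'
from h import *
s,T=snap("top");save(s["frame"][100:270,180:500],"t1.png")
s,W=snap("wrist");save(s["frame"],"w2.png")
print(circ(W,436,75),circ(W,436,75,(38,52),75))
for x,y in [(600,222),(603,44),(440,255),(436,75)]: print(circ(T,x,y))
m=(T[...,0]>550)&(T[...,0]<760)&(T[...,1]<-110)&(T[...,1]>-330)&(T[...,2]>95);print("cover",m.sum(),np.nanmax(T[m],0) if m.any() else 0)
print(get_state()["eef_pos"])
E
```

```text
(431, [array([437.1,  75.9]), np.float64(10.8)], array([437. ,  77.1], dtype=float32)) (8177, [array([437.6,  75.7]), np.float64(54.2)], array([437.8,  80.5], dtype=float32))
(41, [array([599.6, 220.8]), np.float64(10.5)], array([597.9, 220.6], dtype=float32))
(41, [array([603.7,  43.3]), np.float64(10.6)], array([602.5,  43.9], dtype=float32))
(41, [array([439.5, 255.2]), np.float64(10.4)], array([439.9, 254.9], dtype=float32))
None
cover 1032 [ 711.6822869  -149.42052042  238.68605661]
[436.93771109  72.58440515 193.64848721]
```

View pics/t1.png

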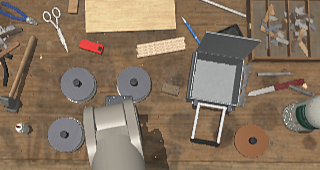

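The cover stands fully up (z max 239), and all four knobs are where I first measured them. I take the tub_4 lid first.

Request:
send_rows --commands '[[[0,0,0.3,0,0,0],[0,0,0.6,0,0,0],[0,0,0.6,0,0,0],[0,0,0.6,0,0,0],[0,0,0.6,0,0,0],[0,0,0.5,0,0,0],[0,0,0.3,0,0,0],[0,0,0.2,0,0,0],[0,0,0,0,0,0]]]'

```text
t: 9.8
eef_pos: [436.1, 71.6, 44.5]
eef_rot: [-3.14, 0.002, 1.567]
wrist_force: [0.0, 0.5, 1.2]
grip_width: 44.2
gripper_force: 0.0
```

Request:
send_rows --commands '[[[0,0,0,0,0,0],[0,0,0,0,0,0],[0,0,0,0,0,0],[0,0,0,0,0,0],[0,0,0,0,0,0]]]' --gripper 1 --grip_force 30

```text
t: 10.22
eef_pos: [437.5, 73.6, 46.2]
eef_rot: [3.14, -0.001, 1.57]
wrist_force: [-0.9, -0.3, 7.2]
grip_width: 21.7
gripper_force: 30.0
```

Request:
send_rows --commands '[[[0,0,-0.2,0,0,0],[0,0,-0.3,0,0,0],[0,0,-0.4,0,0,0],[0,0,-0.3,0,0,0],[-0.4,0.12,0,0,0,0],[-0.5,0.12,0,0,0,0],[-0.5,0.12,0,0,0,0],[-0.5,0.12,0,0,0,0],[-0.5,0.12,0,0,0,0],[-0.4,0.12,0,0,0,0],[-0.3,0.1,0,0,0,0],[0,0,0.3,0,0,0],[0,0,0.4,0,0,0],[0,0,0.4,0,0,0],[0,0,0.4,0,0,0],[0,0,0.3,0,0,0],[0,0,0.1,0,0,0],[0,0,0.08,0,0,0],[0,0,0,0,0,0]]]'

```text
t: 11.8
eef_pos: [469.5, -50.6, 14.4]
eef_rot: [-3.141, 0.0, 1.57]
wrist_force: [0.0, -0.1, -1.0]
grip_width: 22.3
gripper_force: 3.0
```

Request:
send_rows --commands '[[[0,0,0.01,0,0,0],[0,0,0,0,0,0],[0,0,0,0,0,0]]]' --gripper 0.5

```text
t: 12.05
eef_pos: [470.1, -50.5, 14.5]
eef_rot: [3.14, -0.0, 1.57]
wrist_force: [0.5, 0.5, 0.3]
grip_width: 38.6
gripper_force: 0.0
```

Request:
send_rows --commands '[[[0,0,-0.2,0,0,0],[0,0,-0.4,0,0,0],[0,0,-0.6,0,0,0],[0,0,-0.7,0,0,0],[0.4,-0.1,-0.5,0,0,0],[0.5,-0.15,-0.5,0,0,0],[0.5,-0.15,-0.5,0,0,0],[0.5,-0.15,-0.5,0,0,0],[0.5,-0.15,-0.3,0,0,0],[0.5,-0.1,0,0,0,0],[0.2,0,0,0,0,0],[0,0,0,0,0,0]]]'

```text
t: 13.05
eef_pos: [437.6, 75.2, 182.3]
eef_rot: [3.141, -0.001, 1.573]
wrist_force: [-0.4, -0.3, -1.0]
grip_width: 43.8
gripper_force: 0.0
```

```bash
cat > look.py <<'E'
from h import *
import sys
x,y=float(sys.argv[1]),float(sys.argv[2])
s,W=snap("wrist");st=get_state();print("tcp",np.round(st["eef_pos"],1),"yaw",np.round(np.degrees(st["eef_rot"][2]),1))
rim=circ(W,x,y,(33,43),80);print("rim",rim)
if rim: x,y=rim[1][0]
d=np.hypot(W[...,0]-x,W[...,1]-y)
m=(d<42)&(W[...,2]>13)&(W[...,2]<34);P=W[m].astype(np.float32)
if len(P)>30:
    # keep the biggest blob of top-surface pixels
    n,l,stt,_=cv2.connectedComponentsWithStats(m.astype(np.uint8));k=1+np.argmax(stt[1:,4]);P=W[l==k].astype(np.float32)
    top=np.percentile(P[:,2],80);P=P[P[:,2]>top-4]
    h=cv2.convexHull(P[:,:2].copy())[:,0]
    c=np.array(cv2.minEnclosingCircle(P[:,:2].copy())[0]);col=s["frame"][l==k].mean(0)
    r=cv2.minAreaRect(P[:,:2].copy())
    a=np.radians(np.arange(0,60,1)); 
    # width across directions: flats where extent is least, summed over 60deg
    w=[sum(np.ptp(h@np.array([np.cos(t+j),np.sin(t+j)])) for j in np.radians([0,60,120])) for t in a]
    ext=[np.ptp(h@np.array([np.cos(t),np.sin(t)])) for t in np.radians(np.arange(0,180,10))]
    print("obj n",len(P),"top",top,"circle c",c,"rect",r,"mean",P.mean(0),"col",col,"\nflat dir mod60",np.argmin(w),w[np.argmin(w)]/3,max(w)/3,"ext",np.round(ext))
else: print("empty",len(P))
T=snap("top")[1]
for q in [(600,222),(603,44),(440,255),(437,75),(470,-50)]: print("top",q,circ(T,*q,z=(25,75) if q[0]==470 else (56,75)))
save(s["frame"],sys.argv[3])
E
python3 look.py 437 76 w3.png
```

```text
tcp [437.6  73.6 182. ] yaw 90.0
rim (1228, [array([438.2,  76.4]), np.float64(53.4)], array([438.6,  71.7], dtype=float32))
obj n 631 top 23.095898 circle c [446.25067139  83.87322998] rect ((446.0003662109375, 83.92938232421875), (35.532630920410156, 31.810863494873047), 25.51556396484375) mean [446.09543   84.287636  22.471987] col [226.71906841 221.9286754  220.1411936 ] 
flat dir mod60 56 31.99193688256368 35.8329856218237 ext [32. 34. 35. 35. 35. 33. 33. 35. 36. 36. 35. 33. 33. 35. 36. 36. 35. 33.]
top (600, 222) (40, [array([599.6, 220.8]), np.float64(10.8)], array([599.4, 220.7], dtype=float32))
top (603, 44) (40, [array([603.7,  43.8]), np.float64(10.9)], array([602.7,  43.9], dtype=float32))
top (440, 255) (42, [array([438.9, 255.1]), np.float64(10.7)], array([439.8, 255.3], dtype=float32))
top (437, 75) None
top (470, -50) (37, [array([469.1, -49.7]), np.float64(10.5)], array([469.1, -48.6], dtype=float32))
```

View pics/w3.png

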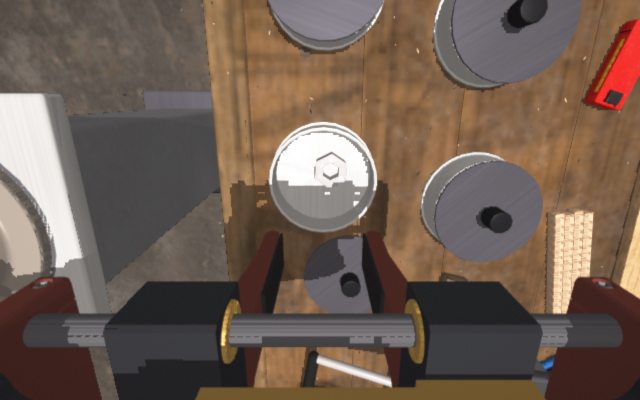

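Nut in tub_4 at (330,168): world (446,84), top 22 mm, 32 mm across flats — as described. I grasp it with yaw 85.5.

Request:
send_rows --commands '[[[0,0,0,0,0,0.9],[0.12,0.1,0.5,0,0,0],[0.12,0.1,0.6,0,0,0],[0,0,0.6,0,0,0],[0,0,0.6,0,0,0],[0,0,0.6,0,0,0],[0,0,0.5,0,0,0],[0,0,0.5,0,0,0],[0,0,0.3,0,0,0],[0,0,0.1,0,0,0],[0,0,0,0,0,0]]]'

```text
t: 14.07
eef_pos: [445.8, 80.5, 8.9]
eef_rot: [-3.139, 0.002, 1.489]
wrist_force: [0.1, -0.3, -0.1]
grip_width: 43.9
gripper_force: 0.0
```

Request:
send_rows --commands '[[[0,0,0,0,0,0],[0,0,0,0,0,0],[0,0,0,0,0,0],[0,0,0,0,0,0],[0,0,0,0,0,0]]]' --gripper 1 --grip_force 35

```text
t: 14.48
eef_pos: [446.9, 82.4, 10.6]
eef_rot: [3.14, -0.001, 1.491]
wrist_force: [-0.4, -0.8, 6.2]
grip_width: 31.5
gripper_force: 35.0
```

Request:
send_rows --commands '[[[0,0,-0.2,0,0,0],[0,0,-0.5,0,0,0],[0,0,-0.7,0,0,0],[0,0,-0.7,0,0,0],[0,0,-0.7,0,0,0],[0,0,-0.7,0,0,0.94],[-0.4,0.35,0,0,0,0],[-0.5,0.43,0,0,0,0],[-0.5,0.43,0,0,0,0],[-0.5,0.43,0,0,0,0],[-0.5,0.43,0,0,0,0],[-0.5,0.43,0,0,0,0],[-0.5,0.43,0,0,0,0],[-0.5,0.43,0,0,0,0],[-0.5,0.43,0,0,0,0],[-0.5,0.43,0,0,0,0],[-0.4,0.4,0,0,0,0],[-0.3,0.25,0,0,0,0],[0,0,0,0,0,0]]]'

```text
t: 16.07
eef_pos: [603.3, -173.6, 150.6]
eef_rot: [3.14, 0.002, 1.406]
wrist_force: [-0.6, -0.6, 0.1]
grip_width: 31.6
gripper_force: 35.0
```

```bash
python3 - <<'E'
from h import *
s,W=snap("wrist");st=get_state();print(st["eef_pos"],st["grip_width"],st["gripper_force"]);save(s["frame"],"w4.png")
m=(W[...,2]>78)&(W[...,2]<90)&(W[...,0]>520)&(W[...,0]<720)&(W[...,1]<-110)&(W[...,1]>-310)
P=W[m].astype(np.float32);print(len(P),cv2.minAreaRect(P[:,:2].copy()))
E
```

```text
[ 602.48806953 -171.60946624  150.20595459] 31.800241223104113 34.999611818930134
3611 ((613.1128540039062, -185.19509887695312), (106.26090240478516, 175.78025817871094), 79.38914489746094)
```

View pics/w4.png

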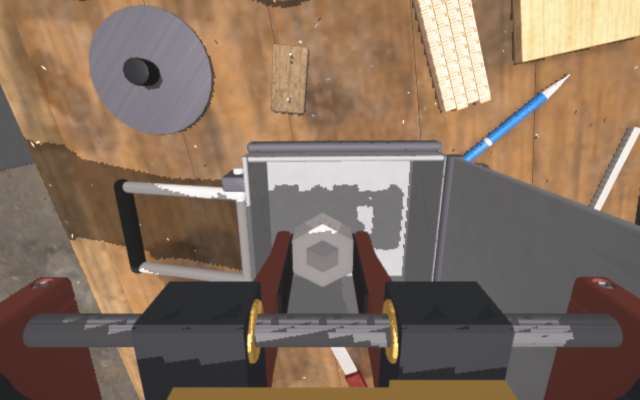

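The nut at (322,248) is held over the open bin, clear of the walls. I lower it.

Request:
send_rows --commands '[[[0,0,0.3,0,0,0],[0,0,0.6,0,0,0],[0,0,0.6,0,0,0],[0,0,0.6,0,0,0],[0,0,0.5,0,0,0],[0,0,0.4,0,0,0],[0,0,0.3,0,0,0],[0,0,0,0,0,0]]]'

```text
t: 16.78
eef_pos: [600.3, -167.9, 15.0]
eef_rot: [-3.136, -0.001, 1.411]
wrist_force: [-0.8, 0.6, -1.2]
grip_width: 31.7
gripper_force: 35.0
```

Request:
send_rows --commands '[[[0,0,0,0,0,0],[0,0,0,0,0,0],[0,0,0,0,0,0],[0,0,-0.2,0,0,0],[0,0,-0.5,0,0,0],[0,0,-0.7,0,0,0],[0,0,-0.7,0,0,0],[0,0,-0.7,0,0,0],[0,0,-0.7,0,0,0],[0,0,-0.7,0,0,-0.95],[0,0,0,0,0,-0.95],[0.4,0,0,0,0,0],[0.6,0,0,0,0,0],[0.6,0,0,0,0,0],[0.8,0,0,0,0,0],[0.8,0,0,0,0,0],[0.8,0,0,0,0,0],[0.6,0,0,0,0,0],[0.6,0,0,0,0,0],[0.2,0,0,0,0,0]]]' --gripper 0.5

```text
t: 18.45
eef_pos: [601.8, 50.6, 186.9]
eef_rot: [3.14, -0.002, 1.58]
wrist_force: [-0.5, 1.1, 0.0]
grip_width: 44.3
gripper_force: 0.0
```

```bash
python3 - <<'E'
from h import *
s,W=snap("wrist");st=get_state();print(st["eef_pos"],st["eef_rot"],st["grip_width"])
print("knob",circ(W,603,44),circ(W,603,44,(38,50),75))
T=snap("top")[1]
m=(T[...,0]>560)&(T[...,0]<660)&(T[...,1]<-150)&(T[...,1]>-270)
P=T[m&(T[...,2]<60)];print("bin floor",np.median(P,0)); 
for q in [(600,222),(440,255),(437,75),(470,-50)]: print("top",q,circ(T,*q,z=(25,75) if q[0]==470 else (56,75)),circ(T,*q,z=(33,44),r=75))
E
```

```text
[601.89413435  50.40229209 186.67097848] [ 3.14064444e+00 -2.11183359e-03  1.58034957e+00] 43.81483425736797
knob (449, [array([604.8,  44.9]), np.float64(11.0)], array([604.7,  46.2], dtype=float32)) (8306, [array([604.9,  44.6]), np.float64(54.1)], array([604.6,  49.5], dtype=float32))
bin floor [ 609.04791079 -211.06848476    3.92593286]
top (600, 222) (40, [array([600.4, 221.2]), np.float64(11.1)], array([599.4, 220.7], dtype=float32)) (768, [array([600. , 220.7]), np.float64(54.3)], array([598.6, 220.3], dtype=float32))
top (440, 255) (39, [array([439.6, 255.7]), np.float64(10.4)], array([439.9, 255.1], dtype=float32)) (812, [array([439.5, 255.1]), np.float64(53.8)], array([440.2, 254.6], dtype=float32))
top (437, 75) None None
top (470, -50) (37, [array([469.4, -49.7]), np.float64(10.8)], array([469.1, -48.6], dtype=float32)) (12, [array([468.9, -49.6]), np.float64(9.5)], array([465.9, -48.3], dtype=float32))
```

Request:
send_rows --commands '[[[-0.14,0.07,0.3,0,0,0],[0,0,0.6,0,0,0],[0,0,0.6,0,0,0],[0,0,0.6,0,0,0],[0,0,0.6,0,0,0],[0,0,0.4,0,0,0],[0,0,0.3,0,0,0],[0,0,0.1,0,0,0],[0,0,0,0,0,0]]]'

```text
t: 19.3
eef_pos: [604.1, 38.4, 45.0]
eef_rot: [-3.14, 0.001, 1.573]
wrist_force: [-1.0, -0.5, 0.3]
grip_width: 43.8
gripper_force: 0.0
```

Request:
send_rows --commands '[[[0,0,0,0,0,0],[0,0,0,0,0,0],[0,0,0,0,0,0],[0,0,0,0,0,0],[0,0,0,0,0,0]]]' --gripper 1 --grip_force 35

```text
t: 19.72
eef_pos: [605.2, 40.5, 46.8]
eef_rot: [3.14, -0.0, 1.575]
wrist_force: [-0.8, 0.2, 4.1]
grip_width: 21.4
gripper_force: 35.0
```

Request:
send_rows --commands '[[[0,0,-0.2,0,0,0],[0,0,-0.3,0,0,0],[0,0,-0.4,0,0,0],[0,0,-0.5,0,0,0],[0.08,-0.3,0,0,0,0],[0.1,-0.5,0,0,0,0],[0.1,-0.6,0,0,0,0],[0.1,-0.6,0,0,0,0],[0.1,-0.6,0,0,0,0],[0.1,-0.6,0,0,0,0],[0.1,-0.5,0,0,0,0],[0.1,-0.4,0,0,0,0],[0,-0.1,0,0,0,0],[0,0,0,0,0,0],[0,0,0,0,0,0]]]'

```text
t: 20.97
eef_pos: [437.7, 71.0, 102.6]
eef_rot: [3.14, -0.001, 1.575]
wrist_force: [0.3, -0.1, -1.1]
grip_width: 21.1
gripper_force: 35.0
```

```bash
cat > held.py <<'E'
from h import *
import sys
x,y,z=map(float,sys.argv[1:4])   # expected lid centre and flange-top height
s,W=snap("wrist");st=get_state();print("tcp",np.round(st["eef_pos"],1),np.round(st["eef_rot"],3),st["grip_width"],st["gripper_force"])
d=np.hypot(W[...,0]-x,W[...,1]-y);m=(d<75)&(abs(W[...,2]-z)<7)
P=W[m];print(len(P),"z",np.median(P[:,2]),"plane",np.round(np.linalg.lstsq(np.c_[P[:,:2],np.ones(len(P))],P[:,2],rcond=None)[0],3),"lo/hi",P.min(0),P.max(0),cv2.minEnclosingCircle(P[:,:2].astype(np.float32)))
save(s["frame"],sys.argv[4])
# tub rim in the top view
E
python3 held.py 438 76 98 w5.png
```

```text
tcp [438.   70.9 102.5] [ 3.14  -0.     1.575] 21.09180602865212 34.99973952770233
19013 z 98.532599770366 plane [-0.     0.    98.548] lo/hi [384.1856282   25.02982969  95.03177988] [491.77467784 128.71762284 104.9972425 ] ((437.8258056640625, 74.76995849609375), 54.141944885253906)
```

View pics/w5.png

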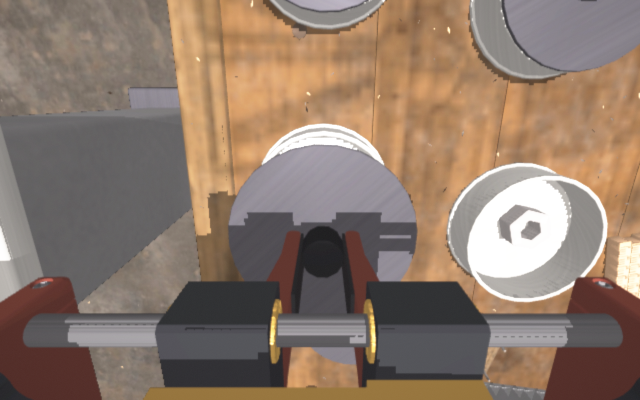

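The held lid at (322,230) is level and within 1.6 mm of the tub_4 rim. Tub_2 at (527,232) also shows a nut. I seat the lid.

Request:
send_rows --commands '[[[0.04,0,0.2,0,0,0],[0,0,0.3,0,0,0],[0,0,0.3,0,0,0],[0,0,0.2,0,0,0],[0,0,0.15,0,0,0],[0,0,0.1,0,0,0],[0,0,0.1,0,0,0],[0,0,0.05,0,0,0],[0,0,0,0,0,0],[0,0,0,0,0,0]]]'

```text
t: 21.85
eef_pos: [436.6, 72.3, 46.6]
eef_rot: [3.142, -0.001, 1.574]
wrist_force: [-4.1, -1.9, 12.0]
grip_width: 21.4
gripper_force: 35.0
```

Request:
send_rows --commands '[[[0,0,0,0,0,0],[0,0,0,0,0,0],[0,0,0,0,0,0],[0,0,-0.3,0,0,0],[0,0,-0.6,0,0,0],[0,0,-0.7,0,0,0],[0,0,-0.7,0,0,0],[0,0,-0.7,0,0,0],[0,0,-0.5,0,0,0],[-0.1,0.4,0,0,0,0],[-0.1,0.6,0,0,0,0],[-0.1,0.6,0,0,0,0],[-0.1,0.6,0,0,0,0],[-0.1,0.6,0,0,0,0],[-0.1,0.6,0,0,0,0],[-0.1,0.5,0,0,0,0],[-0.1,0.3,0,0,0,0],[0,0,0,0,0,0],[0,0,0,0,0,0]]]' --gripper 0.5

```text
t: 23.43
eef_pos: [604.4, 40.8, 185.4]
eef_rot: [-3.141, 0.001, 1.574]
wrist_force: [-0.4, -0.7, 0.3]
grip_width: 43.6
gripper_force: 0.0
```

```bash
python3 look.py 605 45 w6.png; python3 - <<'E'
from h import *
s,W=snap("wrist");print("tub4 lid",circ(W,438,76),circ(W,438,76,(36,50),75))
E
```

```text
tcp [603.8  41.2 185.4] yaw 90.2
rim (1205, [array([604.2,  45.3]), np.float64(53.5)], array([604.8,  41.7], dtype=float32))
obj n 618 top 23.112501 circle c [608.92352295  48.99017334] rect ((608.8436279296875, 49.15086364746094), (31.7358341217041, 35.53281784057617), 17.26010513305664) mean [608.82806   49.29296   22.509834] col [232.05497771 227.92273403 226.35661218] 
flat dir mod60 17 32.03330559328271 35.66082549082611 ext [34. 33. 32. 34. 35. 36. 35. 34. 33. 34. 35. 36. 35. 33. 32. 34. 35. 35.]
top (600, 222) (40, [array([599.8, 221.1]), np.float64(10.6)], array([598.7, 220.7], dtype=float32))
top (603, 44) None
top (440, 255) (42, [array([439.6, 255.6]), np.float64(10.6)], array([439.9, 255.2], dtype=float32))
top (437, 75) None
top (470, -50) (37, [array([469.1, -49.4]), np.float64(10.6)], array([469.1, -48.5], dtype=float32))
tub4 lid (586, [array([437.3,  76.1]), np.float64(11.1)], array([439.6,  76.9], dtype=float32)) (9569, [array([437.4,  76.3]), np.float64(54.6)], array([441. ,  81.4], dtype=float32))
```

Request:
send_rows --commands '[[[0,0,0.2,0,0,-0.85],[0,0,0.4,0,0,-0.85],[0,0,0.5,0,0,-0.85],[0,0,0.5,0,0,-0.85],[0.08,0.09,0.5,0,0,0],[0.08,0.09,0.5,0,0,0],[0,0,0.5,0,0,0],[0,0,0.4,0,0,0],[0,0,0.4,0,0,0],[0,0,0.3,0,0,0],[0,0,0.2,0,0,0],[0,0,0,0,0,0]]]'

```text
t: 24.58
eef_pos: [608.2, 49.7, 8.6]
eef_rot: [-3.139, -0.0, 1.872]
wrist_force: [0.2, 0.5, 0.2]
grip_width: 43.9
gripper_force: 0.0
```

Request:
send_rows --commands '[[[0,0,0,0,0,0],[0,0,0,0,0,0],[0,0,0,0,0,0],[0,0,0,0,0,0],[0,0,0,0,0,0]]]' --gripper 1 --grip_force 35

```text
t: 25.0
eef_pos: [610.1, 49.4, 10.8]
eef_rot: [3.14, 0.0, 1.872]
wrist_force: [-0.7, 0.5, 5.1]
grip_width: 31.9
gripper_force: 35.0
```

Request:
send_rows --commands '[[[0,0,-0.2,0,0,0],[0,0,-0.5,0,0,0],[0,0,-0.7,0,0,0.8],[0,0,-0.7,0,0,0.9],[0,0,-0.7,0,0,0.9],[0,0,-0.7,0,0,0.9],[0,0,0,0,0,0.9],[0,0,0,0,0,0.9],[-0.4,0.06,0,0,0,0],[-0.6,0.06,0,0,0,0],[-0.6,0.07,0,0,0,0],[-0.7,0.07,0,0,0,0],[-0.7,0.07,0,0,0,0],[-0.7,0.07,0,0,0,0],[-0.7,0.07,0,0,0,0],[-0.7,0.07,0,0,0,0],[-0.6,0.07,0,0,0,0],[-0.5,0.06,0,0,0,0],[-0.2,0.02,0,0,0,0],[0,0,0,0,0,0]]]'

```text
t: 26.67
eef_pos: [594.8, -210.2, 150.4]
eef_rot: [3.141, 0.001, 1.405]
wrist_force: [0.3, -0.3, -0.6]
grip_width: 31.6
gripper_force: 35.0
```

Request:
send_rows --commands '[[[0,0,0.3,0,0,0],[0,0,0.6,0,0,0],[0,0,0.6,0,0,0],[0,0,0.6,0,0,0],[0,0,0.5,0,0,0],[0,0,0.4,0,0,0],[0,0,0.3,0,0,0],[0,0,0,0,0,0]]]'

```text
t: 27.33
eef_pos: [594.1, -204.8, 14.7]
eef_rot: [-3.137, -0.001, 1.412]
wrist_force: [-0.3, -0.1, 0.4]
grip_width: 31.7
gripper_force: 35.0
```

Request:
send_rows --commands '[[[0,0,0,0,0,0],[0,0,0,0,0,0],[0,0,0,0,0,0],[0,0,-0.2,0,0,0],[0,0,-0.5,0,0,0],[0,0,-0.7,0,0,0],[0,0,-0.7,0,0,0],[0,0,-0.7,0,0,0],[0,0,-0.7,0,0,0],[0,0,-0.7,0,0,-0.9],[0,0,0,0,0,-0.9]]]' --gripper 0.5

```text
t: 28.25
eef_pos: [598.5, -209.6, 193.1]
eef_rot: [3.132, 0.002, 1.569]
wrist_force: [1.2, -1.5, -0.3]
grip_width: 43.5
gripper_force: 0.0
```

Request:
send_rows --commands '[[[0.4,0,0,0,0,0],[0.7,0,0,0,0,0],[0.8,0,0,0,0,0],[0.8,0,0,0,0,0],[0.8,0,0,0,0,0],[0.8,0,0,0,0,0],[0.8,0,0,0,0,0],[0.8,0,0,0,0,0],[0.8,0,0,0,0,0],[0.8,0,0,0,0,0],[0.8,0,0,0,0,0],[0.8,0,0,0,0,0],[0.7,0.05,0,0,0,0],[0.6,0.05,0,0,0,0],[0.2,0,0,0,0,0],[0,0,0,0,0,0],[0,0,0,0,0,0]]]'

```text
t: 29.67
eef_pos: [601.6, 214.8, 186.5]
eef_rot: [3.141, 0.001, 1.565]
wrist_force: [0.3, -0.7, 0.4]
grip_width: 44.0
gripper_force: 0.0
```

```bash
cat > kn.py <<'E'
from h import *
import sys
x,y=map(float,sys.argv[1:3])
s,W=snap("wrist");st=get_state();print(st["eef_pos"],st["eef_rot"],st["grip_width"])
print("knob",circ(W,x,y),circ(W,x,y,(36,50),75))
s,T=snap("top")
for q in [(600,222),(440,255),(437,75),(605,45),(470,-50)]:
    d=np.hypot(T[...,0]-q[0],T[...,1]-q[1]);fl=T[(d<52)&(d>20)][:,2]
    print("top",q,circ(T,*q,z=(25,75) if q[0]==470 else (56,75)),"rim",circ(T,*q,z=(33,47),r=75),"flange z",np.percentile(fl,[10,50,90]).round(1))
if len(sys.argv)>3: save(s["frame"][100:270,180:500],sys.argv[3])
E
python3 kn.py 600 221
```

```text
[601.74345387 213.77837878 186.45654878] [3.14101355e+00 8.15246031e-04 1.56375250e+00] 43.64073035999011
knob (463, [array([600.7, 223.4]), np.float64(10.9)], array([600.6, 224.5], dtype=float32)) (8649, [array([600.9, 222.9]), np.float64(54.0)], array([600.7, 227.6], dtype=float32))
top (600, 222) (4, [array([600.3, 212.1]), np.float64(4.9)], array([600. , 211.9], dtype=float32)) rim (450, [array([600.7, 216.2]), np.float64(53.5)], array([598.5, 199. ], dtype=float32)) flange z [ 41.7 562.8 590.1]
top (440, 255) (19, [array([439.9, 252.4]), np.float64(9.3)], array([440. , 249.6], dtype=float32)) rim (498, [array([439.8, 248.6]), np.float64(52.1)], array([438.1, 234.3], dtype=float32)) flange z [ 39.4 623.4 668.1]
top (437, 75) (41, [array([435.9,  74.9]), np.float64(10.4)], array([435.7,  75.5], dtype=float32)) rim (896, [array([436.6,  74.8]), np.float64(54.3)], array([436.2,  74.1], dtype=float32)) flange z [38.6 41.3 44.2]
top (605, 45) None rim (110, [array([603.2,  44.1]), np.float64(53.6)], array([604.3,  41. ], dtype=float32)) flange z [ 0.7  4.  27.5]
top (470, -50) (38, [array([469.1, -49.4]), np.float64(10.6)], array([469.1, -48.6], dtype=float32)) rim (9, [array([469.1, -48.3]), np.float64(10.0)], array([472.1, -48.1], dtype=float32)) flange z [ 5.4  8.4 11.2]
```

Tub_4's lid is seated (flange at 41–42 mm). Next I move the tub_1 lid onto tub_2.

Request:
send_rows --commands '[[[0.12,-0.02,0.3,0,0,0],[0.12,0,0.6,0,0,0],[0,0,0.6,0,0,0],[0,0,0.6,0,0,0],[0,0,0.6,0,0,0],[0,0,0.4,0,0,0],[0,0,0.3,0,0,0],[0,0,0.1,0,0,0],[0,0,0,0,0,0]]]'

```text
t: 30.52
eef_pos: [600.2, 225.0, 44.8]
eef_rot: [-3.14, 0.001, 1.565]
wrist_force: [-0.2, -0.1, 0.5]
grip_width: 44.1
gripper_force: 0.0
```

Request:
send_rows --commands '[[[0,0,0,0,0,0],[0,0,0,0,0,0],[0,0,0,0,0,0],[0,0,0,0,0,0],[0,0,0,0,0,0]]]' --gripper 1 --grip_force 35

```text
t: 30.93
eef_pos: [601.3, 226.2, 46.8]
eef_rot: [3.14, -0.001, 1.566]
wrist_force: [-0.8, -1.0, 3.8]
grip_width: 21.4
gripper_force: 35.0
```

Request:
send_rows --commands '[[[0,0,-0.2,0,0,0],[0,0,-0.3,0,0,0],[0,0,-0.4,0,0,0],[0,0,-0.5,0,0,0],[-0.35,0.03,0,0,0,0],[-0.5,0.03,0,0,0,0],[-0.6,0.03,0,0,0,0],[-0.6,0,0,0,0,0],[-0.6,0,0,0,0,0],[-0.6,0,0,0,0,0],[-0.5,0,0,0,0,0],[-0.4,0,0,0,0,0],[-0.3,0,0,0,0,0],[0,0,0,0,0,0],[0,0,0,0,0,0]]]'

```text
t: 32.18
eef_pos: [603.4, 47.4, 101.9]
eef_rot: [-3.142, -0.0, 1.565]
wrist_force: [-0.1, 1.6, -1.0]
grip_width: 21.3
gripper_force: 35.0
```

```bash
python3 held.py 604 45 98 w7.png; python3 - <<'E'
from h import *
T=snap("top")[1];print(circ(T,601,223,(33,43),75)); W=snap("wrist")[1]
print("tub2 rim visible",circ(W,605,45,(33,42),75),"tub1",circ(W,601,223,(33,42),75))
E
```

```text
tcp [603.5  48.7 101.8] [-3.142e+00 -1.000e-03  1.567e+00] 20.901006378004084 34.99990224838257
16647 z 97.75491020414071 plane [-2.0000e-03 -1.0000e-03  9.9085e+01] lo/hi [549.83609551   1.21495381  94.13135246] [657.87092581  98.05005694 104.99167345] ((603.7234497070312, 43.96113586425781), 54.25003433227539)
(110, [array([599.1, 220.7]), np.float64(53.8)], array([597.2, 219. ], dtype=float32))
tub2 rim visible (639, [array([605.3,  74.2]), np.float64(44.6)], array([604.9,  92.4], dtype=float32)) tub1 (887, [array([600.1, 188. ]), np.float64(40.6)], array([599.9, 174.7], dtype=float32))
```

Request:
send_rows --commands '[[[0.03,0.02,0.2,0,0,0],[0,0,0.3,0,0,0],[0,0,0.3,0,0,0],[0,0,0.2,0,0,0],[0,0,0.15,0,0,0],[0,0,0.1,0,0,0],[0,0,0.1,0,0,0],[0,0,0.04,0,0,0],[0,0,0,0,0,0],[0,0,0,0,0,0]]]'

```text
t: 33.17
eef_pos: [604.2, 48.8, 46.8]
eef_rot: [-3.141, -0.0, 1.566]
wrist_force: [-3.3, -1.2, 4.6]
grip_width: 21.5
gripper_force: 35.0
```

Request:
send_rows --commands '[[[0,0,0,0,0,0],[0,0,0,0,0,0],[0,0,0,0,0,0],[0,0,-0.3,0,0,0],[0,0,-0.6,0,0,0],[0,0,-0.7,0,0,0],[0,0,-0.7,0,0,0],[0,0,-0.7,0,0,0],[0,0,-0.5,0,0,0],[0.4,0,0,0,0,0],[0.6,0,0,0,0,0],[0.7,-0.02,0,0,0,0],[0.7,-0.02,0,0,0,0],[0.7,-0.02,0,0,0,0],[0.6,0,0,0,0,0],[0.5,0,0,0,0,0],[0.2,0,0,0,0,0],[0,0,0,0,0,0],[0,0,0,0,0,0]]]' --gripper 0.5

```text
t: 34.75
eef_pos: [602.9, 224.1, 186.6]
eef_rot: [3.141, 0.001, 1.566]
wrist_force: [0.0, -0.0, 0.5]
grip_width: 43.8
gripper_force: 0.0
```

```bash
python3 look.py 601 222 w8.png; python3 - <<'E'
from h import *
T=snap("top")[1]
for q in [(605,45),(437,75)]:
    d=np.hypot(T[...,0]-q[0],T[...,1]-q[1]);print(circ(T,*q),np.percentile(T[(d<50)&(d>20)][:,2],[10,50,90]))
E
```

```text
tcp [603.  223.  186.6] yaw 89.6
rim (1193, [array([600. , 222.7]), np.float64(53.5)], array([600. , 219.4], dtype=float32))
obj n 610 top 23.16192 circle c [603.42919922 228.82553101] rect ((603.5814819335938, 228.75704956054688), (35.500762939453125, 31.671016693115234), 46.17430877685547) mean [603.44403  228.86304   22.511059] col [230.71752266 226.83383686 225.44410876] 
flat dir mod60 16 32.002098903519425 35.436169640016686 ext [35. 33. 33. 34. 35. 35. 34. 33. 32. 34. 35. 35. 34. 32. 32. 34. 35. 36.]
top (600, 222) None
top (603, 44) (39, [array([603. ,  44.5]), np.float64(10.3)], array([602.8,  44. ], dtype=float32))
top (440, 255) (42, [array([439.2, 254.9]), np.float64(10.4)], array([439.9, 255.1], dtype=float32))
top (437, 75) (40, [array([435.9,  74.9]), np.float64(10.5)], array([435.7,  75.5], dtype=float32))
top (470, -50) (38, [array([469.1, -49.6]), np.float64(10.6)], array([469. , -48.4], dtype=float32))
(41, [array([603.3,  44.8]), np.float64(10.7)], array([602.6,  44. ], dtype=float32)) [38.50276288 41.62010236 44.50329011]
(39, [array([436. ,  74.8]), np.float64(10.3)], array([435.7,  75.5], dtype=float32)) [38.53044019 41.46210283 44.14210877]
```

A third nut in tub_1 makes three, so tub_3 can only hold the cube and I leave it closed.

Request:
send_rows --commands '[[[0,0,0.2,0,0,-0.82],[0,0,0.4,0,0,-0.82],[0,0,0.5,0,0,-0.82],[0,0,0.5,0,0,-0.82],[0.06,0.03,0.5,0,0,0],[0.06,0.02,0.5,0,0,0],[0,0,0.5,0,0,0],[0,0,0.4,0,0,0],[0,0,0.4,0,0,0],[0,0,0.3,0,0,0],[0,0,0.22,0,0,0],[0,0,0,0,0,0]]]'

```text
t: 35.9
eef_pos: [602.4, 229.0, 7.9]
eef_rot: [-3.139, 0.001, 1.851]
wrist_force: [-0.0, -0.8, -0.3]
grip_width: 43.6
gripper_force: 0.0
```

Request:
send_rows --commands '[[[0,0,0,0,0,0],[0,0,0,0,0,0],[0,0,0,0,0,0],[0,0,0,0,0,0],[0,0,0,0,0,0]]]' --gripper 1 --grip_force 35

```text
t: 36.32
eef_pos: [604.0, 230.4, 10.4]
eef_rot: [3.14, -0.0, 1.852]
wrist_force: [-0.4, -1.1, 3.9]
grip_width: 31.5
gripper_force: 35.0
```

Request:
send_rows --commands '[[[0,0,-0.2,0,0,0],[0,0,-0.5,0,0,0],[0,0,-0.7,0,0,0.85],[0,0,-0.7,0,0,0.85],[0,0,-0.7,0,0,0.85],[0,0,-0.7,0,0,0.85],[0,0,0,0,0,0.85],[0,0,0,0,0,0.85]]]'

```text
t: 36.98
eef_pos: [604.5, 230.8, 152.4]
eef_rot: [3.138, -0.003, 1.404]
wrist_force: [-0.7, -0.6, -2.5]
grip_width: 31.8
gripper_force: 35.0
```

Request:
send_rows --commands '[[[-0.4,0.05,0,0,0,0],[-0.6,0.08,0,0,0,0],[-0.75,0.1,0,0,0,0],[-0.75,0.1,0,0,0,0],[-0.75,0.1,0,0,0,0],[-0.75,0.1,0,0,0,0],[-0.75,0.1,0,0,0,0],[-0.75,0.1,0,0,0,0],[-0.75,0.1,0,0,0,0],[-0.75,0.1,0,0,0,0],[-0.75,0.1,0,0,0,0],[-0.75,0.1,0,0,0,0],[-0.75,0.1,0,0,0,0],[-0.75,0.1,0,0,0,0],[-0.75,0.1,0,0,0,0],[-0.6,0.1,0,0,0,0],[-0.4,0.08,0,0,0,0],[0,0,0,0,0,0],[0,0,0,0,0,0]]]'

```text
t: 38.57
eef_pos: [588.9, -245.8, 149.3]
eef_rot: [-3.141, 0.0, 1.406]
wrist_force: [0.5, 0.8, -0.6]
grip_width: 31.7
gripper_force: 35.0
```

```bash
python3 - <<'E'
from h import *
s,W=snap("wrist");st=get_state();print(st["eef_pos"],st["eef_rot"],st["grip_width"]);save(s["frame"],"w9.png")
E
```

```text
[ 589.50509737 -244.01399715  149.1771534 ] [-3.14059105e+00 -6.69024896e-04  1.40778518e+00] 31.78788896698103
```

View pics/w9.png

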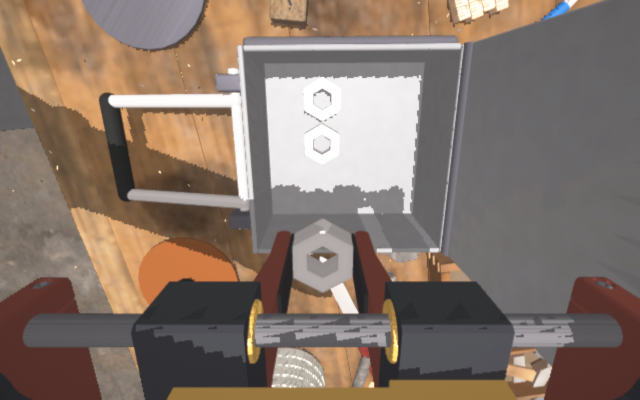

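```bash
python3 - <<'E'
from h import *
s,W=snap("wrist");st=get_state();p=np.radians(-9.3)
L=np.stack([(W[...,0]-616)*np.cos(p)+(W[...,1]+210)*np.sin(p),-(W[...,0]-616)*np.sin(p)+(W[...,1]+210)*np.cos(p),W[...,2]],-1)
for n,(a,b) in dict(n1=(80,122),n2=(123,165)).items():
    Q=L[a:b,295:350].reshape(-1,3);Q=Q[(Q[:,2]>16)&(Q[:,2]<30)];print(n,(Q.min(0)+Q.max(0))/2,np.ptp(Q,axis=0))
m=(L[...,2]<8)&(abs(L[...,0])<60)&(abs(L[...,1])<90);print("floor",np.percentile(L[m],[0.5,99.5],axis=0))
print("tcp local",(st["eef_pos"][0]-616)*np.cos(p)+(st["eef_pos"][1]+210)*np.sin(p),-(st["eef_pos"][0]-616)*np.sin(p)+(st["eef_pos"][1]+210)*np.cos(p))
E
```

```text
n1 [-20.93858643  40.06937576  20.73088051] [31.53729278 34.1025922   9.43924945]
n2 [-21.51941964   1.50879487  20.25814897] [31.79806259 34.29409843  8.48269656]
floor [[-59.4684196  -71.16371701   2.80166495]
 [ 59.44775979  70.55282198   6.87239463]]
tcp local -20.358596363496208 -36.74406756494245
```

Request:
send_rows --commands '[[[-0.2,0,0,0,0,0],[0,0,0.3,0,0,0],[0,0,0.6,0,0,0],[0,0,0.6,0,0,0],[0,0,0.6,0,0,0],[0,0,0.5,0,0,0],[0,0,0.4,0,0,0],[0,0,0.3,0,0,0],[0,0,0,0,0,0]]]'

```text
t: 39.42
eef_pos: [587.3, -250.5, 14.3]
eef_rot: [-3.137, -0.001, 1.408]
wrist_force: [0.0, -0.0, -1.1]
grip_width: 31.5
gripper_force: 35.0
```

Request:
send_rows --commands '[[[0,0,0,0,0,0],[0,0,0,0,0,0],[0,0,0,0,0,0],[0,0,-0.2,0,0,0],[0,0,-0.5,0,0,0],[0,0,-0.7,0,0,0],[0,0,-0.7,0,0,0],[0,0,-0.7,0,0,0],[0,0,-0.7,0,0,0],[0,0,-0.7,0,0,-0.95],[0,0,0,0,0,-0.95]]]' --gripper 0.5

```text
t: 40.33
eef_pos: [591.9, -254.0, 192.8]
eef_rot: [3.132, 0.003, 1.576]
wrist_force: [0.1, -1.2, -0.1]
grip_width: 43.7
gripper_force: 0.0
```

Request:
send_rows --commands '[[[0.4,-0.2,0,0,0,0],[0.5,-0.3,0,0,0,0],[0.5,-0.3,0,0,0,0],[0.5,-0.3,0,0,0,0],[0.5,-0.3,0,0,0,0],[0.5,-0.3,0,0,0,0],[0.5,-0.3,0,0,0,0],[0.5,-0.3,0,0,0,0],[0.5,-0.3,0,0,0,0],[0.4,-0.25,0,0,0,0],[0.3,-0.2,0,0,0,0],[0,0,0,0,0,0],[0,0,0,0,0,0]]]'

```text
t: 41.42
eef_pos: [466.9, -47.9, 186.4]
eef_rot: [3.14, -0.001, 1.574]
wrist_force: [-0.5, 0.2, 0.2]
grip_width: 44.5
gripper_force: 0.0
```

```bash
python3 - <<'E'
from h import *
s,W=snap("wrist");st=get_state();print(st["eef_pos"],st["eef_rot"])
print("knob",circ(W,469,-50,(24,40)),"lid",circ(W,469,-50,(4,15),75))
s,T=snap("top");save(cv2.resize(s["frame"][130:270,200:450],None,fx=3,fy=3),"t2.png")
p=np.radians(-9.3)
L=np.stack([(T[...,0]-616)*np.cos(p)+(T[...,1]+210)*np.sin(p),-(T[...,0]-616)*np.sin(p)+(T[...,1]+210)*np.cos(p),T[...,2]],-1)
m=(abs(L[...,0])<66)&(abs(L[...,1])<66)&(L[...,2]<70)&(L[...,2]>14)
n,l,q,_=cv2.connectedComponentsWithStats(m.astype(np.uint8))
for k in range(1,n):
    if q[k,4]>15: print("in bin",q[k,4],np.median(L[l==k],0))
for q in [(440,255),(437,75),(604,45),(600,222)]: print(circ(T,*q),circ(T,*q,(33,47),75))
E
```

```text
[467.29781526 -48.60893396 186.33617371] [ 3.13961047e+00 -5.07188064e-04  1.57315912e+00]
knob (363, [array([469.9, -48.1]), np.float64(10.8)], array([470. , -47.2], dtype=float32)) lid (7036, [array([466.4, -39. ]), np.float64(63.8)], array([469.8, -44.4], dtype=float32))
in bin 70 [-21.70135157  40.35826595  21.12980704]
in bin 68 [-22.27460344  -1.00352774  21.49402179]
in bin 75 [-21.94173369 -47.85648604  21.31080185]
(42, [array([439.3, 255.1]), np.float64(10.5)], array([439.9, 255. ], dtype=float32)) (893, [array([439.4, 255.5]), np.float64(54.0)], array([438. , 254.6], dtype=float32))
(41, [array([435.9,  74.7]), np.float64(10.4)], array([435.7,  75.4], dtype=float32)) (901, [array([436.5,  74.9]), np.float64(54.3)], array([436.1,  75.6], dtype=float32))
(42, [array([603.2,  44. ]), np.float64(11.0)], array([602.4,  44. ], dtype=float32)) (845, [array([603. ,  44.4]), np.float64(54.0)], array([602.7,  44. ], dtype=float32))
None (101, [array([599. , 221.4]), np.float64(53.7)], array([600.2, 217.2], dtype=float32))
```

View pics/t2.png

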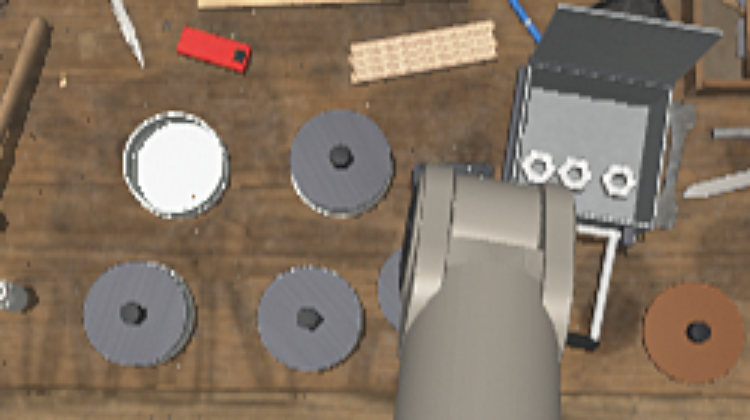

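Three nuts lie flat in the bin at (538,166), (575,173) and (618,181), and tub_1 at (176,165) is empty. I fetch the parked lid for tub_1.

Request:
send_rows --commands '[[[0,0.07,0.3,0,0,0],[0,0,0.6,0,0,0],[0,0,0.7,0,0,0],[0,0,0.7,0,0,0],[0,0,0.7,0,0,0],[0,0,0.6,0,0,0],[0,0,0.4,0,0,0],[0,0,0.2,0,0,0],[0,0,0.1,0,0,0],[0,0,0,0,0,0]]]'

```text
t: 42.35
eef_pos: [469.7, -49.0, 13.2]
eef_rot: [-3.141, 0.0, 1.572]
wrist_force: [0.4, 0.6, 0.1]
grip_width: 43.6
gripper_force: 0.0
```

Request:
send_rows --commands '[[[0,0,0,0,0,0],[0,0,0,0,0,0],[0,0,0,0,0,0],[0,0,0,0,0,0],[0,0,0,0,0,0]]]' --gripper 1 --grip_force 35

```text
t: 42.77
eef_pos: [470.0, -48.0, 14.2]
eef_rot: [3.14, -0.0, 1.573]
wrist_force: [0.1, -0.1, 6.9]
grip_width: 21.3
gripper_force: 35.0
```

Request:
send_rows --commands '[[[0,0,-0.2,0,0,0],[0,0,-0.4,0,0,0],[0,0,-0.6,0,0,0],[0,0,-0.6,0,0,0],[0,0,-0.45,0,0,0],[0.4,0.2,0,0,0,0],[0.6,0.3,0,0,0,0],[0.65,0.3,0,0,0,0],[0.65,0.3,0,0,0,0],[0.65,0.3,0,0,0,0],[0.65,0.3,0,0,0,0],[0.65,0.3,0,0,0,0],[0.65,0.3,0,0,0,0],[0.6,0.3,0,0,0,0],[0.56,0.3,0,0,0,0],[0.5,0.25,0,0,0,0],[0.2,0.1,0,0,0,0],[0,0,0,0,0,0],[0,0,0,0,0,0],[0,0,0,0,0,0]]]'

```text
t: 44.43
eef_pos: [598.1, 220.3, 103.5]
eef_rot: [-3.141, 0.001, 1.571]
wrist_force: [-0.2, 0.3, -1.3]
grip_width: 21.2
gripper_force: 35.0
```

```bash
python3 held.py 600 222 99 w10.png
```

```text
tcp [598.2 220.3 103.6] [-3.141e+00  1.000e-03  1.571e+00] 21.21456315945814 34.999746680259705
17417 z 98.88077734044333 plane [-3.00000e-03 -2.00000e-03  1.01088e+02] lo/hi [544.77926216 174.00942314  94.53222617] [652.48301804 273.5098458  105.99023979] ((598.4197998046875, 219.5380401611328), 54.110652923583984)
```

Request:
send_rows --commands '[[[0.075,0.04,0.2,0,0,0],[0,0,0.3,0,0,0],[0,0,0.3,0,0,0],[0,0,0.2,0,0,0],[0,0,0.15,0,0,0],[0,0,0.1,0,0,0],[0,0,0.1,0,0,0],[0,0,0.06,0,0,0],[0,0,0,0,0,0],[0,0,0,0,0,0]]]'

```text
t: 45.32
eef_pos: [600.7, 225.6, 47.3]
eef_rot: [3.141, -0.0, 1.573]
wrist_force: [0.4, -0.8, -0.3]
grip_width: 21.0
gripper_force: 35.0
```

Request:
send_rows --commands '[[[0,0,0,0,0,0],[0,0,0,0,0,0],[0,0,0,0,0,0],[0,0,-0.3,0,0,0],[0,0,-0.6,0,0,0],[0,0,-0.7,0,0,0],[0,0,-0.7,0,0,0],[0,0,-0.7,0,0,0],[0,0,-0.5,0,0,0],[0,0,0,0,0,0]]]' --gripper 0.5

```text
t: 46.15
eef_pos: [603.2, 226.0, 192.9]
eef_rot: [3.134, -0.004, 1.573]
wrist_force: [0.7, 0.1, 0.5]
grip_width: 44.0
gripper_force: 0.0
```

```bash
python3 - <<'E'
from h import *
st=get_state();W=snap("wrist")[1];print(st["eef_pos"])
d=np.hypot(W[...,0]-600,W[...,1]-222);m=(d<52)&(d>16)&(W[...,2]<55);P=W[m];print(circ(W,600,222),np.percentile(P[:,2],[2,50,98]),np.linalg.lstsq(np.c_[P[:,:2],np.ones(len(P))],P[:,2],rcond=None)[0])
E
```

```text
[603.18358887 226.01296501 192.88761312]
(434, [array([600.8, 225.1]), np.float64(10.9)], array([601.1, 226.7], dtype=float32)) [41.12237638 42.60931359 44.07436089] [-1.62350066e-03  1.04473034e-03  4.33517105e+01]
```

Tub_1's lid is seated: level, flange at 42.6 mm. Now the lever.

Request:
send_rows --commands '[[[-0.4,-0.15,0,0,0,0],[-0.5,-0.2,0,0,0,0],[-0.6,-0.3,0,0,0,0],[-0.6,-0.3,0,0,0,0],[-0.6,-0.3,0,0,0,0],[-0.6,-0.3,0,0,0,0],[-0.6,-0.3,0,0,0,0],[-0.6,-0.3,0,0,0,0],[-0.6,-0.3,0,0,0,0],[-0.6,-0.3,0,0,0,0],[-0.6,-0.3,0,0,0,0],[-0.6,-0.3,0,0,0,0],[-0.6,-0.3,0,0,0,0],[-0.6,-0.3,0,0,0,0],[-0.6,-0.25,0,0,0,0],[-0.6,-0.2,0,0,0,0],[-0.5,-0.1,0,0,0,0],[-0.4,-0.04,0,0,0,0],[0,0,0,0,0,0.93],[0,0,0,0,0,0.93]]]'

```text
t: 47.87
eef_pos: [418.6, -183.9, 186.5]
eef_rot: [-3.14, 0.0, 1.404]
wrist_force: [-1.0, 0.3, -0.0]
grip_width: 43.7
gripper_force: 0.0
```

```bash
python3 - <<'E'
from h import *
s,W=snap("wrist");f=s["frame"].astype(int);st=get_state();print(st["eef_pos"],st["eef_rot"])
m=(f.max(2)<75)&(W[...,2]>25)&(W[...,2]<55)&(np.hypot(W[...,0]-422,W[...,1]+178)<60)
P=W[m].astype(np.float32);print(len(P),np.median(P,0),cv2.minAreaRect(P[:,:2].copy()))
T=snap("top")[1]
for q in [(440,255),(437,75),(604,45),(600,224)]:
    d=np.hypot(T[...,0]-q[0],T[...,1]-q[1]);print(circ(T,*q),circ(T,*q,(33,47),75),np.percentile(T[(d<50)&(d>20)][:,2],[10,50,90]))
E
```

```text
[ 418.77016788 -183.26399438  186.41690517] [-3.14011569e+00  8.02361310e-05  1.40066694e+00]
1070 [ 421.44308  -178.34439    42.156467] ((421.61224365234375, -179.226806640625), (91.79341888427734, 13.398670196533203), 80.33795928955078)
(42, [array([439.2, 255.3]), np.float64(10.4)], array([439.9, 255.1], dtype=float32)) (886, [array([439.1, 255.1]), np.float64(54.0)], array([438.2, 254.4], dtype=float32)) [38.24503561 41.19489182 43.96235022]
(40, [array([435.9,  74.7]), np.float64(10.4)], array([435.8,  75.4], dtype=float32)) (902, [array([436.6,  74.6]), np.float64(54.3)], array([436. ,  74.1], dtype=float32)) [38.60432546 41.35909873 43.97999404]
(40, [array([602.6,  44.9]), np.float64(10.7)], array([602.5,  44. ], dtype=float32)) (849, [array([603.3,  44.1]), np.float64(53.9)], array([601.3,  44.3], dtype=float32)) [38.48519751 41.61663513 44.58530461]
(39, [array([599.5, 223.7]), np.float64(10.5)], array([600.1, 223.8], dtype=float32)) (871, [array([599.8, 222.4]), np.float64(54.7)], array([598.1, 221.2], dtype=float32)) [38.46139022 41.18346867 44.0199471 ]
```

Request:
send_rows --commands '[[[0.12,0.06,0.3,0,0,0],[0,0,0.6,0,0,0],[0,0,0.7,0,0,0],[0,0,0.7,0,0,0],[0,0,0.7,0,0,0],[0,0,0.6,0,0,0],[0,0,0.4,0,0,0],[0,0,0.2,0,0,0],[0,0,0.1,0,0,0],[0,0,0,0,0,0]]]'

```text
t: 48.8
eef_pos: [422.5, -178.4, 14.7]
eef_rot: [-3.141, -0.0, 1.412]
wrist_force: [-0.4, 0.9, 0.2]
grip_width: 43.8
gripper_force: 0.0
```

Request:
send_rows --commands '[[[0,0,0,0,0,0],[0,0,0,0,0,0],[0,0,0,0,0,0],[0,0,0,0,0,0],[0,0,0,0,0,0],[0,0,0,0,0,0]]]' --gripper 1 --grip_force 30

```text
t: 49.3
eef_pos: [421.5, -178.2, 15.1]
eef_rot: [-3.14, -0.001, 1.411]
wrist_force: [-5.6, 0.6, 3.4]
grip_width: 13.1
gripper_force: 30.0
```

Request:
send_rows --commands '[[[0,-0.01,-0.02,0,0,0],[0,-0.01,-0.03,0,0,0],[0,-0.01,-0.04,0,0,0],[0,-0.01,-0.04,0,0,0],[0,-0.01,-0.04,0,0,0],[0,-0.01,-0.04,0,0,0],[0,-0.01,-0.04,0,0,0],[0,-0.01,-0.04,0,0,0],[0,-0.01,-0.04,0,0,0],[0,0,-0.04,0,0,0],[0,0,-0.04,0,0,0],[0,0,-0.04,0,0,0],[0,0,-0.04,0,0,0],[0,0,-0.04,0,0,0],[0,0,-0.04,0,0,0],[0,0,-0.04,0,0,0],[0,0,-0.04,0,0,0],[0,0,-0.04,0,0,0],[0,0,-0.04,0,0,0],[0,0,-0.04,0,0,0]]]'

```text
t: 50.97
eef_pos: [418.4, -177.7, 45.8]
eef_rot: [-3.14, -0.0, 1.411]
wrist_force: [-4.6, 0.8, -9.0]
grip_width: 13.4
gripper_force: 30.0
```

Request:
send_rows --commands '[[[0,0,-0.03,0,0,0],[0,0,-0.03,0,0,0],[0,0.01,-0.03,0,0,0],[0,0.01,-0.03,0,0,0],[0,0.01,-0.03,0,0,0],[0,0.01,-0.03,0,0,0],[0,0.01,-0.03,0,0,0],[0,0.01,-0.03,0,0,0],[0,0.01,-0.03,0,0,0],[0,0.01,-0.03,0,0,0],[0,0.01,-0.03,0,0,0],[0,0,-0.03,0,0,0],[0,0,-0.03,0,0,0],[0,0,-0.03,0,0,0],[0,0,-0.02,0,0,0],[0,0,-0.02,0,0,0],[0,0,-0.02,0,0,0],[0,0,-0.02,0,0,0],[0,0,-0.02,0,0,0],[0,0,0,0,0,0]]]'

```text
t: 52.63
eef_pos: [420.4, -178.0, 66.3]
eef_rot: [-3.137, -0.001, 1.41]
wrist_force: [-9.2, 1.4, -4.8]
grip_width: 13.3
gripper_force: 30.0
```

Request:
send_rows --commands '[[[0,0,-0.012,0,0,0],[0,0,-0.012,0,0,0],[0,0,-0.012,0,0,0],[0,0,-0.012,0,0,0],[0,0,-0.012,0,0,0],[0,0,-0.012,0,0,0],[0,0,-0.012,0,0,0],[0,0,-0.012,0,0,0],[0,0,-0.012,0,0,0],[0,0,-0.012,0,0,0],[0,0,0,0,0,0],[0,0,0,0,0,0]]]'

```text
t: 53.63
eef_pos: [421.4, -178.2, 71.3]
eef_rot: [-3.139, -0.001, 1.411]
wrist_force: [-7.6, 1.2, -5.9]
grip_width: 13.3
gripper_force: 30.0
```

```bash
cat > cov.py <<'E'
from h import *
T=snap("top")[1];S=snap("side")[1];st=get_state();print(st["eef_pos"],st["wrist_force"])
p=np.radians(-9.3)
for W in (T,S):
    L=np.stack([(W[...,0]-616)*np.cos(p)+(W[...,1]+210)*np.sin(p),-(W[...,0]-616)*np.sin(p)+(W[...,1]+210)*np.cos(p),W[...,2]],-1)
    P=L[(abs(L[...,0])<68)&(abs(L[...,1])<68)&(L[...,2]<240)&(L[...,2]>80)];P=P[P[:,2]<150]
    print(len(P),np.linalg.lstsq(np.c_[P[:,:2],np.ones(len(P))],P[:,2],rcond=None)[0],np.percentile(P[:,2],[5,50,95]))
E
python3 cov.py
```

```text
[ 421.40316344 -178.17567634   71.33580634] [-6.89927413  1.25347681 -5.50669489]
1956 [-6.83413110e-02 -1.58926919e-03  9.45798953e+01] [88.67920929 94.95125096 99.97457503]
689 [-6.67211056e-02  2.67307081e-03  9.39438421e+01] [88.16641081 94.04693534 99.73753862]
```

Request:
send_rows --commands '[[[0,0,-0.01,0,0,0],[0,0,-0.01,0,0,0],[0,0,-0.01,0,0,0],[0,0,-0.01,0,0,0],[0,0,-0.01,0,0,0],[0,0,-0.01,0,0,0],[0,0,-0.01,0,0,0],[0,0,0,0,0,0],[0,0,0,0,0,0]]]'

```text
t: 54.48
eef_pos: [421.9, -178.3, 73.9]
eef_rot: [-3.14, -0.0, 1.411]
wrist_force: [-5.7, 0.1, -12.5]
grip_width: 13.5
gripper_force: 30.0
```

```bash
python3 cov.py
```

```text
[ 421.94803245 -178.23526667   73.89911577] [ -5.47184226   0.16814483 -12.40040348]
1959 [-6.88844275e-04 -1.49941432e-03  8.95746037e+01] [85.84844645 89.61826213 93.28938248]
716 [ 3.24020663e-03 -1.05679162e-03  8.89298383e+01] [84.98796221 88.92082335 93.04673671]
```

Shut flat, with the force rising against the stop. I release straight open and back away upward.

Request:
send_rows --commands '[[[0,0,-0.01,0,0,0],[0,0,0,0,0,0],[0,0,0,0,0,0],[0,0,0,0,0,0]]]'

```text
t: 54.92
eef_pos: [422.0, -178.2, 74.0]
eef_rot: [-3.14, 0.0, 1.411]
wrist_force: [-4.8, -0.5, -24.7]
grip_width: 13.2
gripper_force: 30.0
```

Request:
send_rows --commands '[[[0,0,0,0,0,0],[0,0,0,0,0,0],[0,0,0,0,0,0],[0,0,0,0,0,0],[0,0,-0.2,0,0,0],[0,0,-0.4,0,0,0],[0,0,-0.6,0,0,0],[0,0,-0.6,0,0,0],[0,0,-0.6,0,0,0],[0,0,-0.4,0,0,0],[0,0,-0.2,0,0,0],[0,0,0,0,0,0],[0,0,0,0,0,0]]]' --gripper 0.5

```text
t: 56.0
eef_pos: [423.3, -178.3, 194.8]
eef_rot: [3.14, -0.001, 1.411]
wrist_force: [0.7, -0.3, -0.3]
grip_width: 44.2
gripper_force: 0.0
```

```bash
python3 cov.py; python3 - <<'E'
from h import *
s,T=snap("top");save(cv2.resize(s["frame"][90:270,180:460],None,fx=2.8,fy=2.8),"t3.png")
for q in [(440,255),(437,75),(604,45),(600,224)]:
    d=np.hypot(T[...,0]-q[0],T[...,1]-q[1]);print(circ(T,*q),circ(T,*q,(33,47),75),np.percentile(T[(d<50)&(d>20)][:,2],[10,50,90]))
E
```

```text
[ 422.36597282 -178.25996428  193.8899263 ] [ 0.95310156 -0.24131126 -0.28858651]
1960 [-2.98954874e-03 -3.17864256e-04  8.95159545e+01] [85.86343185 89.54105125 93.18460475]
715 [-1.14054213e-03 -5.66525420e-03  8.89216361e+01] [84.57874312 88.89454983 93.02316276]
(42, [array([439.4, 255.6]), np.float64(10.6)], array([439.9, 255.1], dtype=float32)) (894, [array([439.2, 255.1]), np.float64(54.1)], array([438.1, 254.4], dtype=float32)) [38.33574227 41.29507261 43.77826608]
(41, [array([435.9,  74.9]), np.float64(10.4)], array([435.7,  75.4], dtype=float32)) (897, [array([436.5,  75.2]), np.float64(54.2)], array([436.1,  74.2], dtype=float32)) [38.54668292 41.30727743 43.92643511]
(41, [array([603.3,  44.7]), np.float64(10.7)], array([602.9,  44. ], dtype=float32)) (840, [array([603.1,  44.5]), np.float64(54.0)], array([601.9,  44.3], dtype=float32)) [38.49530874 41.4736331  44.28414801]
(42, [array([599.6, 223.3]), np.float64(10.7)], array([598.7, 223.4], dtype=float32)) (874, [array([600.1, 222. ]), np.float64(55.0)], array([598.3, 220.6], dtype=float32)) [38.36236912 41.16194998 43.88770316]
```

View pics/t3.png

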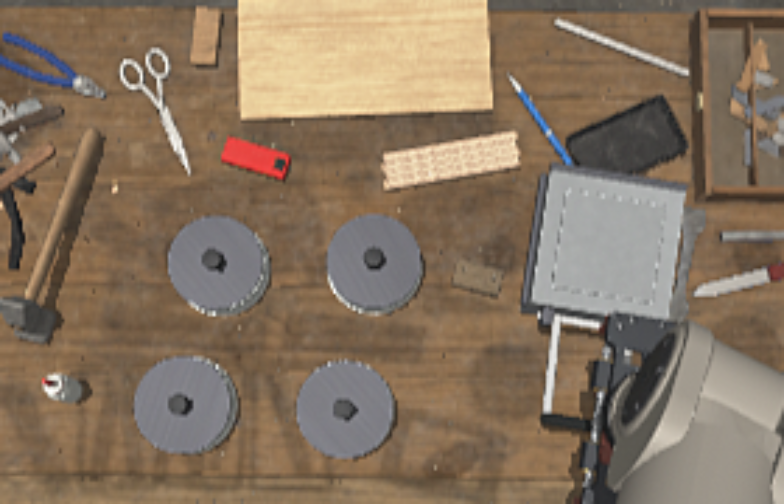

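The bin is shut at (610,243), all four lids are seated, and the cutter case, rule, nail block and glue bottle are where they began. I hand in.

```bash
python3 -c "
from rig import env
print(env.sign_off())"
```

```text
the job is handed in; nothing more can be done
None
```

The job is handed in: all three hex nuts are in the bin, which I eased fully shut, and every tub has a seated lid. I left tub_3 closed, because three nuts is the most there can be and the oak cube had to be in the remaining tub. Nothing else on the bench moved.

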